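# Set out power supply parts on their printed boards

## Task

Get the four power supply parts ready for soldering: pick up the big blue capacitor, the small orange capacitor, the transformer and the black heat sink, in any order, and stand each one upright on the small green board whose white outline matches its footprint, centred in the outline and lined up with it. Set the parts down gently, do not drop them or knock them over, and leave all four standing in place.

Things in the scene. Friction and masses are not known exactly. Their poses are not given: they have to be found in the camera images.
- big_capacitor: Big capacitor: upright blue cylinder with a silver top, diameter 45 mm, 50 mm high, about 110 g, smooth straight sides. It belongs on the board with the large circle. Origin at the centre of its underside, z up through its top.
- small_capacitor: Small capacitor: upright orange cylinder with a silver top, diameter 25 mm, 40 mm high, about 35 g, smooth straight sides. It belongs on the board with the small circle. Origin at the centre of its underside, z up through its top.
- transformer: Transformer, 350 g: black foot 60 x 46 mm (x by y), 6 mm thick; steel core 60 mm in x, 24 mm in y, 46 mm high; yellow winding block round its middle, 40 mm in x, 46 mm in y, from 7 to 39 mm high, its flat sides good to grip across y. Belongs on the wide rectangle. Origin at the centre of its underside, z up, x along the 60 mm side; either way round is the same.
- heat_sink: Heat sink: black finned block 70 mm long (x), 28 mm wide (y), 40 mm high, about 120 g; it behaves as a solid block and is gripped across its 28 mm width. It belongs on the board with the narrow rectangle. Origin at the centre of its underside, z up through its top. x along the 70 mm side; either way round is the same.
- board_big_circle: Small green circuit board on a grey plate, 90 x 82 mm (x by y), 12 mm high in all, fixed to the bench. White printed circle of 50 mm diameter: the place of the big capacitor. Origin on the bench under the middle of the board, which is also the middle of the outline; the surface the part stands on is 12 mm above the origin; z up.
- board_small_circle: Small green circuit board on a grey plate, 90 x 82 mm (x by y), 12 mm high in all, fixed to the bench. White printed circle of 29 mm diameter: the place of the small capacitor. Origin on the bench under the middle of the board, which is also the middle of the outline; the surface the part stands on is 12 mm above the origin; z up.
- board_wide_rectangle: Small green circuit board on a grey plate, 90 x 82 mm (x by y), 12 mm high in all, fixed to the bench. White printed rectangle 64 x 50 mm: the place of the transformer. Origin on the bench under the middle of the board, which is also the middle of the outline; the surface the part stands on is 12 mm above the origin; x along the rectangle's 64 mm side, z up.
- board_narrow_rectangle: Small green circuit board on a grey plate, 90 x 82 mm (x by y), 12 mm high in all, fixed to the bench. White printed rectangle 74 x 31 mm: the place of the heat sink. Origin on the bench under the middle of the board, which is also the middle of the outline; the surface the part stands on is 12 mm above the origin; x along the rectangle's 74 mm side, z up.

How it is judged:
By the outcome, as a careful person would: the job done as asked, in the order asked, and still so for the second after the job is handed in, with the robot touching nothing.
It also fails if it takes over 104 s, if anything falls off the work surface, if the arm or the gripper's body presses on something with over 40 N, if the wrist force passes 120 N, or if a joint passes its speed limit or range.

## Robot

A 7-joint arm with a two-finger parallel gripper is mounted at the origin on the work surface. World frame = base frame: x ahead of the robot, y to its left, z up, the work surface at z = 0. Lengths are in m, angles in degrees, forces in N, time in s.
With the tool pointing down it reaches from about 0.425 to 0.875 m from the base axis. Payload 8.4 kg.
Tool frame: the origin (TCP) lies midway between the tips of the shut fingers; the grasp point (between the pads) lies 19 mm behind it; z points along the fingers, y is the line along which they close (so a half turn about z gives the same grasp; the last joint's range is limited). The gripper opens to 85 mm and grips with 20 to 120 N. Pads are 22 mm wide; open, the fingers measure 114 mm over their backs; the gripper's body (76 mm by 85 mm) begins 54 mm behind the grasp point. The pads swing forward as they close: fully open they stand 13 mm farther back than shut.
Start: joints at [65.248, 19.091, 2.286, 83.961, -0.768, 76.965, -3.352], TCP at [0.212, -0.614, 0.231] pointing down, gripper open.
Joint ranges: [-147.57, 147.57], [-21.85, 119.76], [-74.77, 79.35], [14.55, 137.4], [-85.83, 265.84], [4.83, 119.75], [-152.11, 152.11]. Speed limits (degrees/s): [127.2, 127.2, 159.86, 159.86, 180, 180, 180].

## Interface

Orientations are given as [roll, pitch, yaw] about the fixed x, y, z axes, in that order (R = Rz(yaw) Ry(pitch) Rx(roll)).
In Python, from cell import env gives the robot as it stands.
- The arm moves only by the shell command python3 shift.py 'ROWS' [OPENING] [FORCE]. ROWS is a JSON list of rows, 1 to 20 of them, each of 4 numbers: dx, dy, dz in m, then a turn about the tool's z in degrees; each row is the pose to reach, as a shift and turn from the pose commanded when the command began, along the tool's axes at that moment; what a row does not reach only later rows make up. A row lasts 1/10 s, in which the tool goes at most 0.05 m and 8.59 degrees, less where a joint would pass 70% of its speed; a pose out of reach is approached as far as the arm can. OPENING is the finger opening in m, set as the command begins (- or left out keeps the last). The fingers move at their own pace and stop on an object; FORCE is the grip in N (left out, the last holds). Time passes only in rows, so rows that do not move let the fingers close. It prints the time, the measured TCP pose, the force, the opening and the grip force at its end.
- env.get_obs(): the state, without advancing time (a new reading comes with each control period).
- env.snapshot(name): name is "side" or "top"; returns the picture (384x512x3 uint8, red, green, blue); there is no depth.
- env.camera_info(name): a dict with "vfov" (degrees; the focal length in pixels is half the picture's height over the tangent of half this angle, whatever the lens; pixels are square), "cx", "cy" (the principal point, pixels), "xyz" and "attitude" of the camera in the world. Camera axes: x right, y down, z forward; pixel columns grow to the right and rows downward; lengths in m; the calibration is good to about 2 mm. A picture is of the moment at which its call begins. camera_info takes no time and is no camera call.
- env.job_done(): hands the job in; it is judged then, once.
The state is a dict: "clock": time; "qpos": joint angles; "qd": joint speeds; "tau": joint torques, N m; "tcp_pos": TCP position; "eef_rot": TCP orientation; "wrist_force": force on the tool from outside, world axes, zero at the start; "ft_torque": the same for the moment, N m; "finger_gap": finger opening in m; "grasp_force": force on a finger pad.
Only numpy, scipy, OpenCV 4.12 (cv2) and the standard library are available. Lean on these libraries where they do the work, as an engineer would, in place of code of your own. Each camera call takes 0.05 s, during which the arm holds its last target. There are 200 camera calls.

## Working session

There is one attempt and no reset: what is moved stays moved. The work goes in short steps, Python scripts to look and compute and a shell command to move; the robot and the scene stay as the last step left them, time stands still between calls to the robot, and variables do not carry over. Pictures are saved under pics/ and viewed, at most 14 in all, crops included, and the job is handed in when it is done.

```bash
ls; mkdir -p pics
python3 - <<'E'
from cell import env
import cv2
for n in ("top","side"):
    print(n,env.camera_info(n)); cv2.imwrite(f"pics/{n}0.png",cv2.resize(env.snapshot(n)[:,:,::-1],(800,600),interpolation=cv2.INTER_CUBIC))
o=env.get_obs();print(o)
E
```

```text
cell.py
pics
shift.py
top {'vfov': 47.92285352997966, 'cx': 255.5056035131351, 'cy': 192.32350195107347, 'xyz': array([0.36781666, 0.00936279, 1.03658702]), 'attitude': array([-171.59478436,   -1.2415881 ,  -89.78368394])}
side {'vfov': 57.52359610373754, 'cx': 251.18888842408327, 'cy': 195.6204541187892, 'xyz': array([0.51108133, 0.60576151, 0.65752613]), 'attitude': array([-1.34957598e+02, -6.32766697e-02, -1.76454449e+02])}
{'clock': 0.1, 'qpos': array([65.24921834, 19.12924545,  2.28456205, 84.00773035, -0.76720228,
       76.96792253, -3.35339414]), 'qd': array([ 0.03124695, -0.01276829, -0.00355809, -0.15152947, -0.03408802,
       -0.06553012, -0.00780614]), 'tau': array([ 4.04980558e-03, -6.60008526e+01,  1.37040205e+00, -4.06465673e+01,
        1.71251083e-02,  8.99445440e-03,  3.72793295e-05]), 'tcp_pos': array([ 0.21216479, -0.61393051,  0.23047806]), 'eef_rot': array([-1.79910572e+02,  6.54717516e-03,  1.90646754e+01]), 'wrist_force': array([ 0.63422683, -0.14410002,  0.26078892]), 'ft_torque': array([ 0.02719398, -0.01642488, -0.04713049]), 'grasp_force': 0.0, 'finger_gap': 0.08522790963705865}
```

View pics/top0.png

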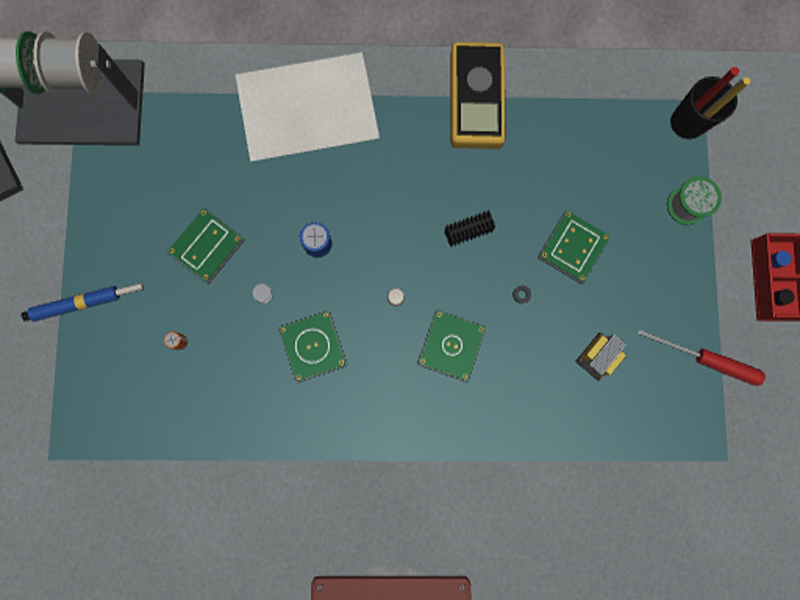

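View pics/side0.png

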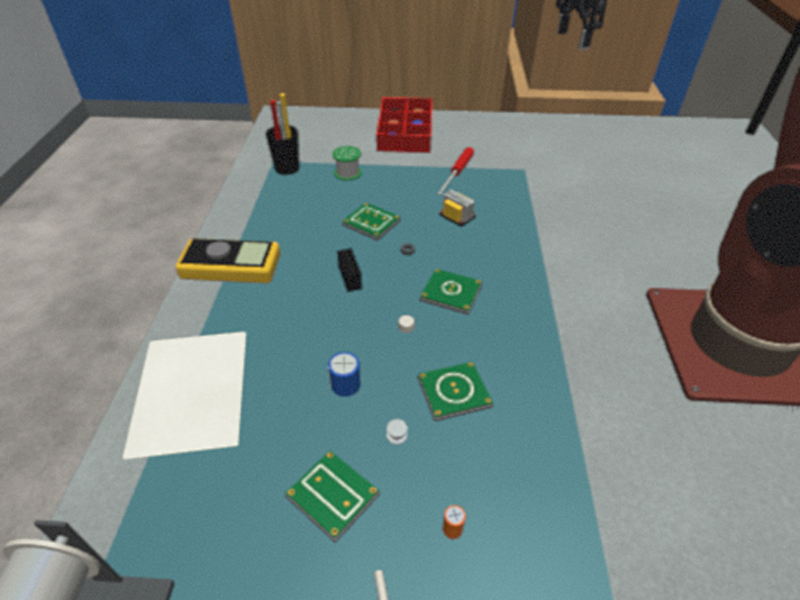

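The top picture (800x600) shows the parts: blue capacitor (315,238), orange (175,340), heat sink (470,228), transformer (602,355). The boards are at (207,245) narrow, (313,346) big circle, (452,345) small circle and (575,247) wide. Next I'll rectify tiles at the known heights.

```bash
cat > h.py <<'E'
import numpy as np, cv2
from scipy.spatial.transform import Rotation as Rn
from cell import env
# approximate top-view pixel (800x600) and plane height
IT={'bigcap':(315,235,.05),'smallcap':(173,340,.04),'trafo':(605,353,.046),'sink':(470,225,.04),
    'b_big':(313,346,.012),'b_small':(452,345,.012),'b_wide':(575,247,.012),'b_narrow':(207,245,.012)}
def cam(n):
    c=env.camera_info(n); f=192/np.tan(np.radians(c['vfov']/2))
    K=np.array([[f,0,c['cx']],[0,f,c['cy']],[0,0,1]]); R=Rn.from_euler('xyz',c['attitude'],degrees=True).as_matrix()
    return K,R,np.array(c['xyz'])
def unproj(n,u,v,z):
    K,R,t=cam(n); d=R@np.linalg.solve(K,[u,v,1]); return (t+d*(z-t[2])/d[2])[:2]
def tile(img,n,c,z,w=200,h=300,s=2000):
    K,R,t=cam(n)  # tile px -> world: up=+x, left=+y
    A=np.array([[0,-1/s,c[0]+h/2/s],[-1/s,0,c[1]+w/2/s],[0,0,z],[0,0,1]])
    H=K@np.c_[R.T,-R.T@t]@A
    return cv2.warpPerspective(img,H,(w,h),flags=cv2.INTER_CUBIC|cv2.WARP_INVERSE_MAP)
def mosaic(n,items,cs,fn):
    img=env.snapshot(n)[:,:,::-1].copy(); ts={k:tile(img,n,cs[k],IT[k][2]) for k in items}
    m=list(ts.values()); out=[]
    for k in ts: 
        q=ts[k].copy(); cv2.drawMarker(q,(100,150),(255,0,255),cv2.MARKER_CROSS,14,1); out.append(q)
    cv2.imwrite(fn,np.vstack([np.hstack(out[:4]),np.hstack(out[4:8])]) if len(out)==8 else np.hstack(out))
    return ts
E
python3 - <<'E'
from h import *
cs={k:np.round(unproj('top',v[0]*.64,v[1]*.64,v[2]),3) for k,v in IT.items()}
print(cs)
for n in('top','side'):
    ts=mosaic(n,list(IT),cs,f'pics/m_{n}.png')
    for k in ts:
        if k[0]!='b' or k=='bigcap': continue
        hsv=cv2.cvtColor(ts[k],cv2.COLOR_BGR2HSV); m=cv2.inRange(hsv,(45,110,40),(75,255,255))
        m=cv2.morphologyEx(m,cv2.MORPH_CLOSE,np.ones((25,25)))
        c=max(cv2.findContours(m,0,2)[0],key=cv2.contourArea); (x,y),wh,a=cv2.minAreaRect(c)
        print(n,k,np.round([cs[k][0]+(150-y)/2000,cs[k][1]+(100-x)/2000],4),np.round(np.array(wh)/2,1),round(a,1))
E
```

```text
{'bigcap': array([0.612, 0.115]), 'smallcap': array([0.454, 0.321]), 'trafo': array([ 0.438, -0.316]), 'sink': array([ 0.632, -0.119]), 'b_big': array([0.449, 0.118]), 'b_small': array([ 0.451, -0.093]), 'b_wide': array([ 0.606, -0.287]), 'b_narrow': array([0.604, 0.285])}
top b_big [0.4496 0.1207] [87.1 87.5] 70.4
top b_small [ 0.4512 -0.0914] [86.8 87.4] 19.5
top b_wide [ 0.6084 -0.2864] [88.6 88.5] 29.4
top b_narrow [0.605 0.289] [89.1 88.1] 34.1
side b_big [0.4506 0.1259] [87.2 83.4] 70.6
side b_small [ 0.4525 -0.0886] [88.6 85.5] 20.6
side b_wide [ 0.6092 -0.2822] [87.8 88.5] 28.6
side b_narrow [0.6054 0.2933] [82.4 92. ] 40.6
```

View pics/m_top.png

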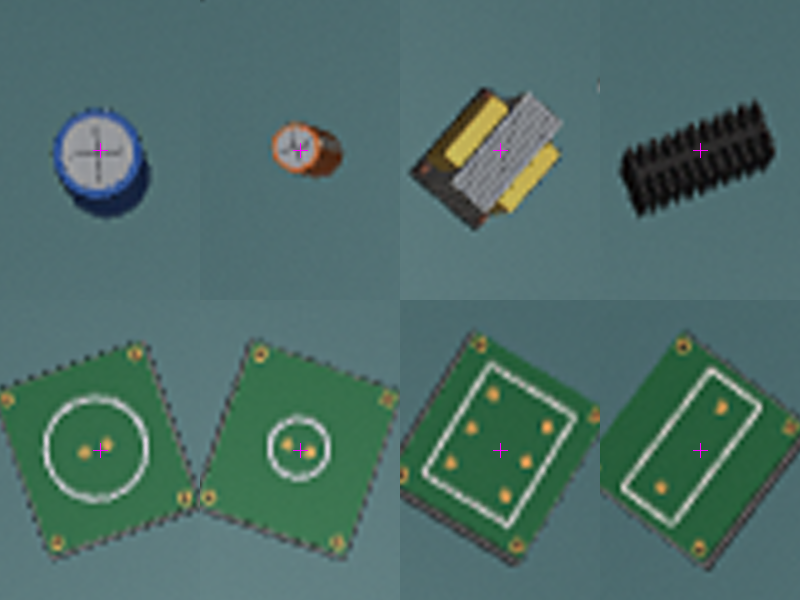

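View pics/m_side.png

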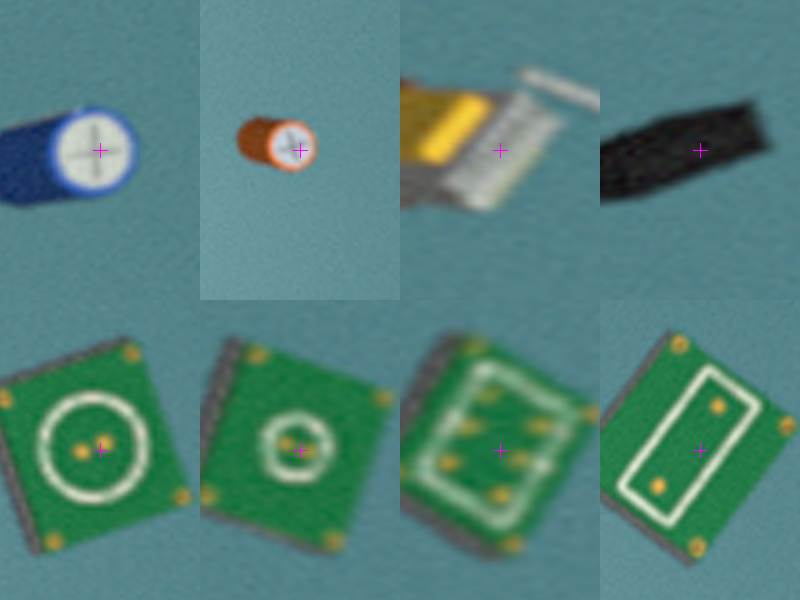

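Both cameras agree to within about 2 mm. Mean poses, in m and degrees (yaw):

| Item | x, y | yaw |
|---|---|---|
| transformer | .4367, -.319 | -38.5 |
| wide board | .609, -.286 | -30.7 |
| heat sink | .631, -.118 | -68.2 |
| narrow board | .6058, .290 | -37.5 |
| big capacitor | .6113, .1177 | any |
| big circle board | .4508, .1208 | any |
| small capacitor | .4554, .3238 | any |
| small circle board | .4522, -.0917 | any |

The sizes check out (core 119 px for 120, rectangle 128 px for 128, 2 px per mm).

```bash
cat > g.py <<'E'
import sys,numpy as np
from scipy.spatial.transform import Rotation as Rn
from cell import env
# usage: g.py x y z yaw -> shift row in the tool's axes
x,y,z,yaw=map(float,sys.argv[1:5]); o=env.get_obs()
R=Rn.from_euler('xyz',o['eef_rot'],degrees=True).as_matrix()
d=R.T@(np.array([x,y,z])-o['tcp_pos']); t=-(yaw-o['eef_rot'][2])
t=(t+180)%360-180
print('row',np.round(d,4),round(t,2),'rows>=',np.ceil(max(np.linalg.norm(d)/.05,abs(t)/8.59)),'q7',round(o['qpos'][6],1),'clock',o['clock'])
E
python3 g.py .4367 -.319 .10 -38.5;python3 g.py .4367 -.319 .10 141.5
```

```text
row [ 0.3086 -0.2054  0.131 ] 57.57 rows>= 8.0 q7 -3.4 clock 0.2
row [ 0.3086 -0.2054  0.131 ] -122.43 rows>= 15.0 q7 -3.4 clock 0.2
```

```bash
python3 shift.py '[[0.04,-0.026,0.017,8],[0.08,-0.053,0.034,16],[0.12,-0.08,0.051,24],[0.16,-0.107,0.068,32],[0.2,-0.133,0.085,40],[0.24,-0.16,0.1,48],[0.28,-0.187,0.12,55],[0.3,-0.2,0.13,57.57],[0.3086,-0.2054,0.131,57.57],[0.3086,-0.2054,0.131,57.57],[0.3086,-0.2054,0.131,57.57],[0.3086,-0.2054,0.131,57.57]]' 0.085 60; python3 g.py .4367 -.319 .008 -38.5
python3 - <<'E'
from h import *
for n in('top','side'):
    cv2.imwrite(f'pics/hov_{n}.png',cv2.resize(env.snapshot(n)[:,:,::-1],(800,600),interpolation=cv2.INTER_CUBIC))
a,b=[cv2.imread(f'pics/hov_{n}.png') for n in('top','side')]
cv2.imwrite('pics/hov.png',np.hstack([cv2.resize(a[250:450,500:700],(400,400)),cv2.resize(b[100:300,350:550],(400,400))]))
E
```

```text
clock: 1.4
tcp_pos: [0.436, -0.3214, 0.1009]
eef_rot: [180.0, -0.1, -38.6]
wrist_force: [-0.9, -1.1, 0.1]
finger_gap: 0.0851
grasp_force: 0.0
row [-0.001  -0.0023  0.0929] -0.14 rows>= 2.0 q7 -97.9 clock 1.4
```

View pics/hov.png

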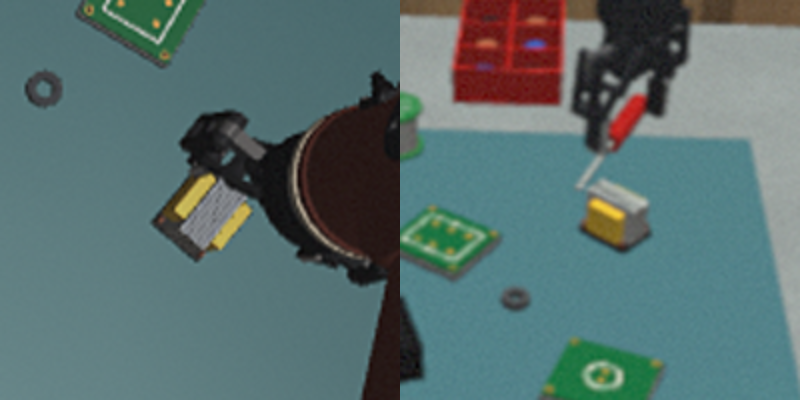

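The crops show the open fingers straddling the transformer once parallax is allowed for: finger at crop (215,140), the other hidden under the link. I'll descend and grip.

```bash
python3 shift.py '[[-0.0005,-0.001,0.03,0],[-0.0007,-0.0015,0.05,0],[-0.0008,-0.0018,0.07,0],[-0.001,-0.002,0.085,0],[-0.001,-0.002,0.0925,0],[-0.001,-0.002,0.0925,0],[-0.001,-0.002,0.0925,0]]'; python3 g.py .4367 -.319 .008 -38.5
```

```text
clock: 2.2
tcp_pos: [0.4376, -0.3178, 0.0085]
eef_rot: [-180.0, -0.0, -38.5]
wrist_force: [0.5, 0.9, 0.4]
finger_gap: 0.0851
grasp_force: 0.0
row [0.0001 0.0015 0.0005] -0.03 rows>= 1.0 q7 -98.9 clock 2.2
```

```bash
python3 shift.py '[[0,0.0015,0,0],[0,0.0015,0,0],[0,0.0015,0,0],[0,0.0015,0,0],[0,0.0015,0,0],[0,0.0015,0,0],[0,0.0015,0,0],[0,0.0015,0,0]]' 0.03 70; python3 g.py .609 -.286 .10 -30.7
```

```text
clock: 3.0
tcp_pos: [0.437, -0.3188, 0.0088]
eef_rot: [-180.0, -0.1, -38.5]
wrist_force: [-0.8, 0.2, 7.3]
finger_gap: 0.045
grasp_force: 72.2
row [ 0.1143 -0.1328 -0.091 ] -7.81 rows>= 4.0 q7 -98.7 clock 3.0
```

```bash
python3 shift.py '[[0,0,-0.01,0],[0,0,-0.03,0],[0,0,-0.05,0],[0.01,-0.01,-0.07,0],[0.03,-0.035,-0.09,-2],[0.055,-0.064,-0.091,-4],[0.08,-0.092,-0.091,-6],[0.1,-0.116,-0.091,-7.8],[0.11,-0.128,-0.091,-7.8],[0.1143,-0.1328,-0.091,-7.8],[0.1143,-0.1328,-0.091,-7.8],[0.1143,-0.1328,-0.091,-7.8],[0.1143,-0.1328,-0.091,-7.8],[0.1143,-0.1328,-0.091,-7.8]]'; python3 g.py .609 -.286 .0215 -30.7
```

```text
clock: 4.4
tcp_pos: [0.6077, -0.2863, 0.0991]
eef_rot: [180.0, -0.0, -30.8]
wrist_force: [-0.1, -0.4, -1.9]
finger_gap: 0.0446
grasp_force: 71.7
row [ 0.001  -0.0009  0.0776] -0.07 rows>= 2.0 q7 -102.0 clock 4.4
```

```bash
python3 shift.py '[[0.001,-0.0009,0.02,0],[0.001,-0.0009,0.04,0],[0.001,-0.0009,0.055,0],[0.001,-0.0009,0.065,0],[0.001,-0.0009,0.072,0],[0.001,-0.0009,0.072,0],[0.001,-0.0009,0.072,0],[0.001,-0.0009,0.072,0]]'; python3 g.py .609 -.286 .0215 -30.7
python3 - <<'E'
from h import *
a=cv2.resize(env.snapshot('top')[:,:,::-1],(2048,1536),interpolation=cv2.INTER_CUBIC)[480:780,1270:1670]
b=cv2.resize(env.snapshot('side')[:,:,::-1],(2048,1536),interpolation=cv2.INTER_CUBIC)[400:700,750:1150]
cv2.imwrite('pics/t1.png',cv2.resize(np.hstack([a,b]),(800,300)))
E
```

```text
clock: 5.2
tcp_pos: [0.6105, -0.2856, 0.0278]
eef_rot: [-180.0, -0.1, -30.7]
wrist_force: [0.5, -0.3, -2.8]
finger_gap: 0.0449
grasp_force: 71.6
row [-0.0011  0.0011  0.0063] -0.01 rows>= 1.0 q7 -102.6 clock 5.2
```

View pics/t1.png

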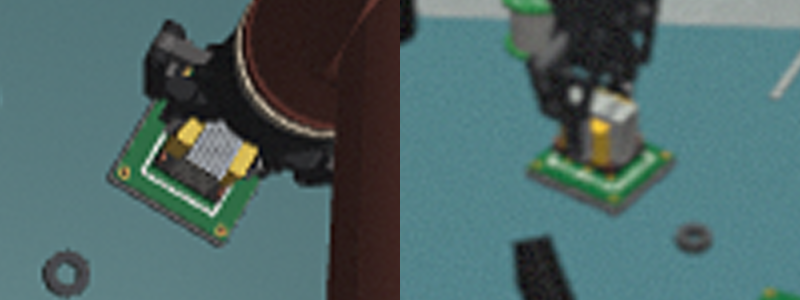

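The transformer hangs about 7 mm over the board, inside the outline with an even margin at the visible edges. Lowering it.

```bash
python3 shift.py '[[-0.001,0.001,0.002,0],[-0.001,0.001,0.004,0],[-0.001,0.001,0.005,0],[-0.001,0.001,0.006,0],[-0.001,0.001,0.0067,0],[-0.001,0.001,0.0067,0],[-0.001,0.001,0.0067,0],[-0.001,0.001,0.0067,0]]'; python3 g.py .609 -.286 .0208 -30.7
```

```text
clock: 6.1
tcp_pos: [0.6083, -0.2856, 0.0209]
eef_rot: [180.0, 0.0, -30.7]
wrist_force: [-4.0, 2.3, 5.4]
finger_gap: 0.0452
grasp_force: 72.6
row [0.0008 0.     0.0001] -0.0 rows>= 1.0 q7 -102.6 clock 6.1
```

Contact is made at the expected height. I'll release and rise.

```bash
python3 shift.py '[[0,0,0,0],[0,0,0,0],[0,0,0,0],[0,0,0,0],[0,0,0,0],[0,0,0,0],[0,0,-0.01,0],[0,0,-0.03,0],[0,0,-0.055,0],[0,0,-0.08,0],[0,0,-0.1,0],[0,0,-0.1,0],[0,0,-0.1,0]]' 0.085; python3 g.py .631 -.118 .09 -68.2
```

```text
clock: 7.4
tcp_pos: [0.6088, -0.2858, 0.1209]
eef_rot: [-180.0, -0.1, -30.7]
wrist_force: [-0.3, 0.2, 0.2]
finger_gap: 0.0846
grasp_force: 0.0
row [-0.0666 -0.1556  0.0308] 37.5 rows>= 5.0 q7 -101.9 clock 7.4
```

```bash
python3 shift.py '[[-0.01,-0.02,0,-8],[-0.02,-0.04,0.005,-16],[-0.03,-0.06,0.01,-24],[-0.035,-0.08,0.015,-32],[-0.04,-0.1,0.02,-40],[-0.05,-0.12,0.03,-48],[-0.06,-0.14,0.03,-56],[-0.0666,-0.1556,0.03,-64],[-0.0666,-0.1556,0.03,-72],[-0.0666,-0.1556,0.03,-80],[-0.0666,-0.1556,0.03,-88],[-0.0666,-0.1556,0.03,-96],[-0.0666,-0.1556,0.03,-104],[-0.0666,-0.1556,0.03,-112],[-0.0666,-0.1556,0.03,-120],[-0.0666,-0.1556,0.03,-128],[-0.0666,-0.1556,0.03,-136],[-0.0666,-0.1556,0.03,-142.5],[-0.0666,-0.1556,0.03,-142.5],[-0.0666,-0.1556,0.03,-142.5]]'; python3 g.py .631 -.118 .008 111.8
python3 - <<'E'
from h import *
IT['b_wide']=(0,0,.046)
mosaic('top',['b_wide','sink','b_big','b_small'],{'b_wide':(.609,-.286),'sink':(.631,-.118),'b_big':(.4508,.1208),'b_small':(.4522,-.0917)},'pics/t2.png')
E
```

```text
clock: 9.4
tcp_pos: [0.6302, -0.1179, 0.0893]
eef_rot: [-179.9, -0.1, 111.6]
wrist_force: [0.9, 0.3, -0.4]
finger_gap: 0.085
grasp_force: 0.0
row [-0.0005  0.0008  0.0813] -0.2 rows>= 2.0 q7 14.8 clock 9.4
```

View pics/t2.png

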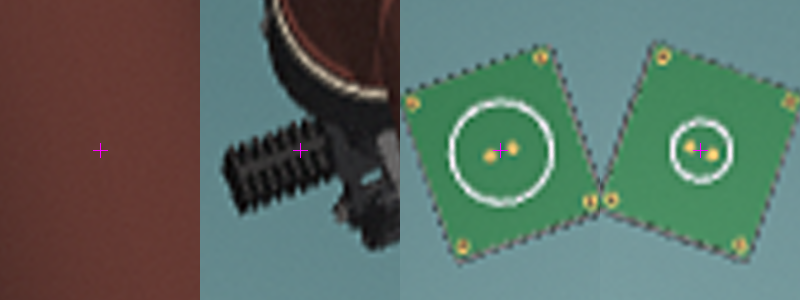

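The arm hides the transformer, so I'll check it later. The board circles sit within about 1 mm of my estimates, and the sink is in place under the gripper. Descending.

```bash
python3 shift.py '[[0,0.0005,0.02,0],[0,0.0005,0.045,0],[0,0.0005,0.065,0],[0,0.0005,0.075,0],[0,0.0005,0.0813,0],[0,0.0005,0.0813,0],[0,0.0005,0.0813,0],[0,0.0005,0.0813,0]]'; python3 g.py .631 -.118 .008 111.8
```

```text
clock: 10.25
tcp_pos: [0.6318, -0.1177, 0.0099]
eef_rot: [179.9, 0.0, 111.8]
wrist_force: [-1.0, -0.1, 1.1]
finger_gap: 0.085
grasp_force: 0.0
row [ 0.0001 -0.0009  0.0019] -0.02 rows>= 1.0 q7 12.4 clock 10.25
```

```bash
python3 shift.py '[[0,0,0,0],[0,0,0,0],[0,0,0,0],[0,0,0,0],[0,0,0,0],[0,0,0,0],[0,0,0,0],[0,0,0,0],[0,0,0,0],[0,0,0,0]]' 0.015 50; python3 g.py .6058 .290 .10 142.5
```

```text
clock: 11.25
tcp_pos: [0.6314, -0.1177, 0.0091]
eef_rot: [180.0, 0.0, 111.8]
wrist_force: [0.2, 0.7, 6.2]
finger_gap: 0.027
grasp_force: 50.6
row [ 0.388   0.1276 -0.0909] -30.7 rows>= 9.0 q7 12.4 clock 11.25
```

```bash
python3 shift.py '[[0,0,-0.01,0],[0,0,-0.03,0],[0,0,-0.06,0],[0.01,0.003,-0.08,0],[0.03,0.01,-0.091,-2],[0.06,0.02,-0.091,-5],[0.1,0.033,-0.091,-9],[0.14,0.046,-0.091,-13],[0.18,0.059,-0.091,-17],[0.22,0.072,-0.091,-21],[0.26,0.085,-0.091,-25],[0.3,0.099,-0.091,-28],[0.335,0.11,-0.091,-30],[0.36,0.118,-0.091,-30.7],[0.38,0.125,-0.091,-30.7],[0.388,0.1276,-0.091,-30.7],[0.388,0.1276,-0.091,-30.7],[0.388,0.1276,-0.091,-30.7],[0.388,0.1276,-0.091,-30.7],[0.388,0.1276,-0.091,-30.7]]'; python3 g.py .6058 .290 .026 142.5
```

```text
clock: 13.25
tcp_pos: [0.6061, 0.2884, 0.0998]
eef_rot: [-180.0, 0.0, 142.4]
wrist_force: [1.1, 0.9, -1.3]
finger_gap: 0.0274
grasp_force: 49.9
row [0.0013 0.0011 0.0738] -0.11 rows>= 2.0 q7 5.4 clock 13.25
```

```bash
python3 shift.py '[[0.0013,0.0011,0.02,0],[0.0013,0.0011,0.04,0],[0.0013,0.0011,0.055,0],[0.0013,0.0011,0.065,0],[0.0013,0.0011,0.0738,0],[0.0013,0.0011,0.0738,0],[0.0013,0.0011,0.0738,0],[0.0013,0.0011,0.0738,0],[0.0013,0.0011,0.0738,0]]'; python3 g.py .6058 .290 .0213 142.5
python3 - <<'E'
from h import *
a=tile(env.snapshot('top')[:,:,::-1],'top',(.6058,.290),.014,270,300,2500)
IT['b_wide']=(0,0,.046)
b=tile(env.snapshot('side')[:,:,::-1],'side',(.6058,.290),.014,270,300,2500)
c=tile(env.snapshot('top')[:,:,::-1],'top',(.609,-.286),.046,260,300,2500)
cv2.drawMarker(c,(130,150),(255,0,255),0,14,1)
cv2.imwrite('pics/t3.png',np.hstack([a,b,c]))
E
```

```text
clock: 14.15
tcp_pos: [0.6056, 0.2919, 0.0268]
eef_rot: [179.9, 0.0, 142.5]
wrist_force: [-0.6, -0.0, -1.1]
finger_gap: 0.0275
grasp_force: 50.0
row [-0.0013 -0.0014  0.0055] -0.01 rows>= 1.0 q7 3.1 clock 14.15
```

View pics/t3.png

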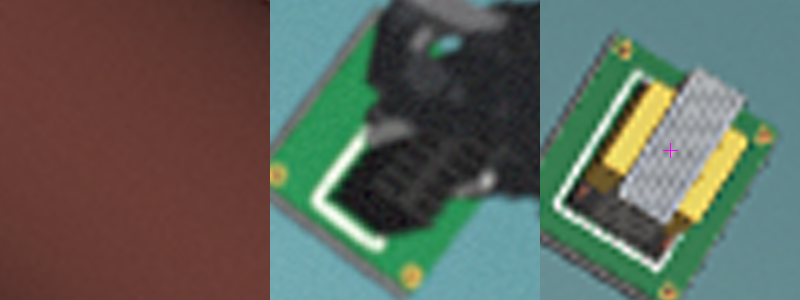

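The transformer sits inside its rectangle; after allowing for the 12 mm board height its core centre is within about 1 mm. The heat sink hovers over its rectangle, aligned. Lowering it.

```bash
python3 shift.py '[[-0.0005,-0.0007,0.002,0],[-0.0007,-0.0009,0.0035,0],[-0.0007,-0.0009,0.0045,0],[-0.0007,-0.0009,0.0052,0],[-0.0007,-0.0009,0.0056,0],[-0.0007,-0.0009,0.0056,0],[-0.0007,-0.0009,0.0056,0],[-0.0007,-0.0009,0.0056,0]]'; python3 g.py .6058 .290 .0211 142.5
```

```text
clock: 15.1
tcp_pos: [0.6052, 0.2903, 0.0211]
eef_rot: [-180.0, 0.0, 142.5]
wrist_force: [-2.7, -2.9, 6.3]
finger_gap: 0.0273
grasp_force: 51.1
row [-0.0007  0.0001  0.    ] -0.01 rows>= 1.0 q7 3.0 clock 15.1
```

```bash
python3 shift.py '[[0,0,0,0],[0,0,0,0],[0,0,0,0],[0,0,0,0],[0,0,0,0],[0,0,0,0],[0,0,0,0],[0,0,-0.01,0],[0,0,-0.03,0],[0,0,-0.055,0],[0,0,-0.08,0],[0,0,-0.09,0],[0,0,-0.09,0],[0,0,-0.09,0]]' 0.085; python3 g.py .6113 .1177 .09 142.5
```

```text
clock: 16.5
tcp_pos: [0.605, 0.2901, 0.1097]
eef_rot: [-180.0, -0.0, 142.5]
wrist_force: [0.0, -1.0, -0.5]
finger_gap: 0.0852
grasp_force: 0.0
row [-0.11   -0.1329  0.0198] -0.01 rows>= 4.0 q7 5.7 clock 16.5
```

```bash
python3 shift.py '[[-0.015,-0.018,0.003,0],[-0.04,-0.048,0.008,0],[-0.065,-0.078,0.012,0],[-0.09,-0.108,0.018,0],[-0.105,-0.127,0.0198,0],[-0.11,-0.1329,0.0198,0],[-0.11,-0.1329,0.0198,0],[-0.11,-0.1329,0.0198,0],[-0.11,-0.1329,0.03,0],[-0.11,-0.1329,0.05,0],[-0.11,-0.1329,0.075,0],[-0.11,-0.1329,0.09,0],[-0.11,-0.1329,0.0995,0],[-0.11,-0.1329,0.0995,0],[-0.11,-0.1329,0.0995,0],[-0.11,-0.1329,0.0995,0],[-0.11,-0.1329,0.0995,0]]'; python3 g.py .6113 .1177 .01 142.5
```

```text
clock: 18.2
tcp_pos: [0.6122, 0.1182, 0.0119]
eef_rot: [179.9, 0.1, 142.5]
wrist_force: [0.7, -0.5, 1.1]
finger_gap: 0.0852
grasp_force: 0.0
row [ 0.0004 -0.0009  0.0019] -0.01 rows>= 1.0 q7 17.4 clock 18.2
```

```bash
python3 shift.py '[[0.0004,-0.0005,0.001,0],[0.0004,-0.0005,0.001,0],[0.0004,-0.0005,0.001,0],[0.0004,-0.0005,0.001,0],[0.0004,-0.0005,0.001,0],[0.0004,-0.0005,0.001,0],[0.0004,-0.0005,0.001,0],[0.0004,-0.0005,0.001,0]]' 0.03 50; python3 g.py .4508 .1208 .10 142.5
```

```text
clock: 19.0
tcp_pos: [0.6111, 0.1179, 0.0103]
eef_rot: [180.0, 0.0, 142.5]
wrist_force: [-1.3, -1.5, 5.4]
finger_gap: 0.0436
grasp_force: 50.9
row [ 0.1289 -0.0953 -0.0898] -0.01 rows>= 4.0 q7 17.4 clock 19.0
```

```bash
python3 shift.py '[[0,0,-0.01,0],[0,0,-0.03,0],[0,0,-0.055,0],[0.01,-0.007,-0.08,0],[0.03,-0.022,-0.09,0],[0.06,-0.044,-0.09,0],[0.09,-0.067,-0.09,0],[0.115,-0.085,-0.09,0],[0.126,-0.093,-0.09,0],[0.1289,-0.0953,-0.09,0],[0.1289,-0.0953,-0.09,0],[0.1289,-0.0953,-0.09,0],[0.1289,-0.0953,-0.07,0],[0.1289,-0.0953,-0.05,0],[0.1289,-0.0953,-0.03,0],[0.1289,-0.0953,-0.02,0],[0.1289,-0.0953,-0.017,0],[0.1289,-0.0953,-0.017,0],[0.1289,-0.0953,-0.017,0],[0.1289,-0.0953,-0.017,0]]'; python3 g.py .4508 .1208 .0223 142.5
python3 - <<'E'
from h import *
S=[]
for n in('top','side'):
    im=env.snapshot(n)[:,:,::-1]
    S+=[tile(im,n,(.4508,.1208),.012,200,300,2000),tile(im,n,(.6058,.290),.012,200,300,2000)]
cv2.imwrite('pics/t4.png',np.hstack(S))
E
```

```text
clock: 21.0
tcp_pos: [0.4513, 0.1209, 0.0277]
eef_rot: [180.0, 0.1, 142.5]
wrist_force: [0.0, 0.3, -1.7]
finger_gap: 0.044
grasp_force: 51.3
row [ 0.0003 -0.0004  0.0054] -0.01 rows>= 1.0 q7 17.2 clock 21.0
```

View pics/t4.png

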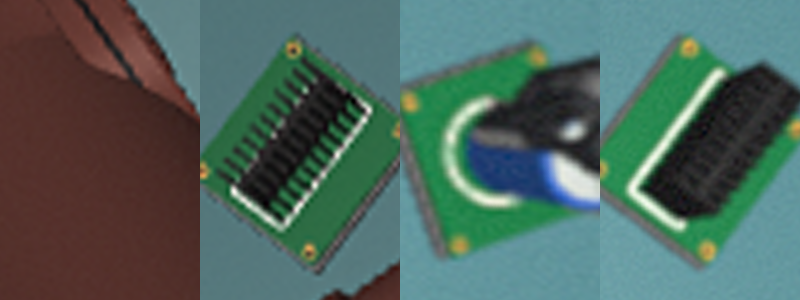

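The heat sink stands inside its narrow rectangle and aligned in both views. The big capacitor hovers over its circle at tile (490,150). Lowering it.

```bash
python3 shift.py '[[0,0,0.002,0],[0,0,0.0035,0],[0,0,0.0045,0],[0,0,0.0052,0],[0,0,0.0056,0],[0,0,0.0056,0],[0,0,0.0056,0],[0,0,0.0056,0]]'; python3 g.py .4508 .1208 .0223 142.5
```

```text
clock: 21.9
tcp_pos: [0.4506, 0.1207, 0.0221]
eef_rot: [-179.9, 0.0, 142.5]
wrist_force: [-7.3, -3.0, 16.3]
finger_gap: 0.0438
grasp_force: 53.0
row [-0.0001  0.0002 -0.0002] -0.0 rows>= 1.0 q7 16.6 clock 21.9
```

```bash
python3 shift.py '[[0,0,-0.0003,0],[0,0,-0.0003,0],[0,0,-0.0003,0]]'; python3 shift.py '[[0,0,0,0],[0,0,0,0],[0,0,0,0],[0,0,0,0],[0,0,0,0],[0,0,0,0],[0,0,0,0],[0,0,-0.01,0],[0,0,-0.03,0],[0,0,-0.055,0],[0,0,-0.08,0],[0,0,-0.09,0],[0,0,-0.09,0],[0,0,-0.09,0]]' 0.085; python3 g.py .4554 .3238 .09 142.5
```

```text
clock: 22.2
tcp_pos: [0.4506, 0.1207, 0.0222]
eef_rot: [-180.0, 0.0, 142.5]
wrist_force: [-4.9, -1.6, 10.4]
finger_gap: 0.0439
grasp_force: 52.1
clock: 23.6
tcp_pos: [0.4504, 0.1204, 0.1111]
eef_rot: [-180.0, 0.0, 142.5]
wrist_force: [-1.1, -1.0, -0.6]
finger_gap: 0.085
grasp_force: 0.0
row [0.12   0.1643 0.021 ] -0.02 rows>= 5.0 q7 25.0 clock 23.6
```

```bash
python3 shift.py '[[0.015,0.02,0.004,0],[0.04,0.055,0.008,0],[0.065,0.09,0.012,0],[0.09,0.123,0.018,0],[0.11,0.151,0.021,0],[0.12,0.1643,0.021,0],[0.12,0.1643,0.021,0],[0.12,0.1643,0.021,0],[0.12,0.1643,0.035,0],[0.12,0.1643,0.055,0],[0.12,0.1643,0.08,0],[0.12,0.1643,0.095,0],[0.12,0.1643,0.1025,0],[0.12,0.1643,0.1025,0],[0.12,0.1643,0.1025,0],[0.12,0.1643,0.1025,0],[0.12,0.1643,0.1025,0]]'; python3 g.py .4554 .3238 .009 142.5
```

```text
clock: 25.3
tcp_pos: [0.456, 0.3245, 0.0099]
eef_rot: [179.9, 0.0, 142.5]
wrist_force: [-0.5, 0.2, 0.0]
finger_gap: 0.085
grasp_force: 0.0
row [ 0.     -0.0009  0.0009] -0.01 rows>= 1.0 q7 -9.6 clock 25.3
```

```bash
python3 shift.py '[[0,-0.0005,0,0],[0,-0.0005,0,0],[0,-0.0005,0,0],[0,-0.0005,0,0],[0,-0.0005,0,0],[0,-0.0005,0,0],[0,-0.0005,0,0],[0,-0.0005,0,0],[0,-0.0005,0,0],[0,-0.0005,0,0]]' 0.012 35; python3 g.py .4522 -.0917 .13 142.5
```

```text
clock: 26.3
tcp_pos: [0.4552, 0.3239, 0.0093]
eef_rot: [180.0, 0.0, 142.5]
wrist_force: [-1.7, -1.4, 5.9]
finger_gap: 0.0241
grasp_force: 34.4
row [-0.2506 -0.3315 -0.1207] -0.0 rows>= 9.0 q7 -9.6 clock 26.3
```

```bash
python3 shift.py '[[0,0,-0.01,0],[0,0,-0.03,0],[0,0,-0.06,0],[0,0,-0.09,0],[-0.01,-0.013,-0.115,0],[-0.03,-0.04,-0.121,0],[-0.055,-0.073,-0.121,0],[-0.08,-0.106,-0.121,0],[-0.105,-0.139,-0.121,0],[-0.13,-0.172,-0.121,0],[-0.155,-0.205,-0.121,0],[-0.18,-0.238,-0.121,0],[-0.205,-0.271,-0.121,0],[-0.225,-0.298,-0.121,0],[-0.24,-0.317,-0.121,0],[-0.248,-0.328,-0.121,0],[-0.2506,-0.3315,-0.121,0],[-0.2506,-0.3315,-0.121,0],[-0.2506,-0.3315,-0.121,0],[-0.2506,-0.3315,-0.121,0]]'; python3 g.py .4522 -.0917 .0213 142.5
```

```text
clock: 28.3
tcp_pos: [0.4523, -0.0904, 0.1302]
eef_rot: [180.0, -0.0, 142.6]
wrist_force: [-0.0, 0.2, 0.1]
finger_gap: 0.0241
grasp_force: 34.4
row [-0.0007 -0.0011  0.1089] 0.12 rows>= 3.0 q7 55.1 clock 28.3
```

```bash
python3 shift.py '[[0,0,0.02,0],[0,0,0.045,0],[0,0,0.07,0],[0,0,0.09,0],[0,0,0.1,0],[0,0,0.103,0],[0,0,0.103,0],[0,0,0.103,0],[0,0,0.103,0],[0,0,0.103,0]]'; python3 g.py .4522 -.0917 .0213 142.5
python3 - <<'E'
from h import *
S=[]
for n in('top','side'):
    im=env.snapshot(n)[:,:,::-1]
    S+=[tile(im,n,(.4508,.1208),.062,200,300,2000),tile(im,n,(.4522,-.0917),.012,200,300,2000)]
for s in S[::2]: cv2.drawMarker(s,(100,150),(255,0,255),0,14,1)
cv2.imwrite('pics/t5.png',np.hstack(S))
E
```

```text
clock: 29.3
tcp_pos: [0.4526, -0.092, 0.0277]
eef_rot: [180.0, 0.1, 142.5]
wrist_force: [0.2, -0.6, -0.1]
finger_gap: 0.0239
grasp_force: 34.4
row [ 0.0005 -0.      0.0064] -0.02 rows>= 1.0 q7 46.7 clock 29.3
```

View pics/t5.png

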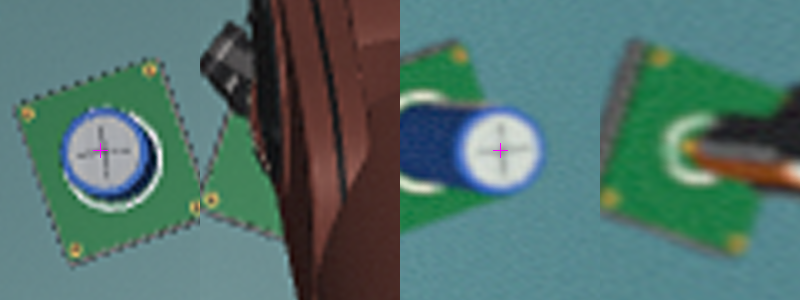

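The big capacitor stands within about 1 mm of its circle's centre: tile (105,151) from the top and (500,150) from the side. The small one hovers over its circle. Lowering it.

```bash
python3 shift.py '[[0.0003,0,0.002,0],[0.0003,0,0.004,0],[0.0003,0,0.005,0],[0.0003,0,0.0058,0],[0.0003,0,0.0062,0],[0.0003,0,0.0062,0],[0.0003,0,0.0062,0],[0.0003,0,0.0062,0]]'; python3 g.py .4522 -.0917 .0213 142.5
```

```text
clock: 30.2
tcp_pos: [0.4519, -0.0915, 0.0212]
eef_rot: [-180.0, -0.0, 142.5]
wrist_force: [-4.3, 0.5, 7.7]
finger_gap: 0.0237
grasp_force: 35.2
row [-0.0003  0.0001 -0.0001] -0.0 rows>= 1.0 q7 46.1 clock 30.2
```

```bash
python3 shift.py '[[0,0,0,0],[0,0,0,0],[0,0,0,0],[0,0,0,0],[0,0,0,0],[0,0,0,0],[0,0,0,0],[0,0,-0.01,0],[0,0,-0.03,0],[0,0,-0.06,0],[0,0,-0.1,0],[0,0,-0.14,0],[0,0,-0.17,0],[0,0,-0.17,0],[0,0,-0.17,0]]' 0.085; python3 g.py .25 -.56 .2 142.5
```

```text
clock: 31.7
tcp_pos: [0.4522, -0.0916, 0.1918]
eef_rot: [-180.0, 0.1, 142.5]
wrist_force: [0.4, -0.2, -1.0]
finger_gap: 0.085
grasp_force: 0.0
row [-0.1248 -0.4946 -0.008 ] -0.01 rows>= 11.0 q7 58.6 clock 31.7
```

```bash
python3 shift.py '[[-0.005,-0.02,-0.008,4],[-0.015,-0.06,-0.008,8],[-0.025,-0.1,-0.008,16],[-0.035,-0.14,-0.008,24],[-0.045,-0.18,-0.008,32],[-0.056,-0.22,-0.008,40],[-0.066,-0.26,-0.008,48],[-0.076,-0.3,-0.008,56],[-0.086,-0.34,-0.008,60],[-0.096,-0.38,-0.008,60],[-0.106,-0.42,-0.008,60],[-0.116,-0.46,-0.008,60],[-0.122,-0.485,-0.008,60],[-0.1248,-0.4946,-0.008,60],[-0.1248,-0.4946,-0.008,60],[-0.1248,-0.4946,-0.008,60],[-0.1248,-0.4946,-0.008,60]]'
python3 - <<'E'
from h import *
C={'b_big':(.4508,.1208),'b_small':(.4522,-.0917),'b_wide':(.609,-.286),'b_narrow':(.6058,.290)}
H={'b_big':.062,'b_small':.052,'b_wide':.058,'b_narrow':.052}
rows=[]
for n in('top','side'):
    im=env.snapshot(n)[:,:,::-1]; r=[]
    for k in C:
        t=tile(im,n,C[k],H[k]); cv2.drawMarker(t,(100,150),(255,0,255),0,14,1); r.append(t)
    rows.append(np.hstack(r))
cv2.imwrite('pics/end.png',np.vstack(rows))
E
```

```text
clock: 33.4
tcp_pos: [0.251, -0.5585, 0.199]
eef_rot: [180.0, -0.0, 82.6]
wrist_force: [0.2, 0.0, 0.3]
finger_gap: 0.0852
grasp_force: 0.0
```

View pics/end.png

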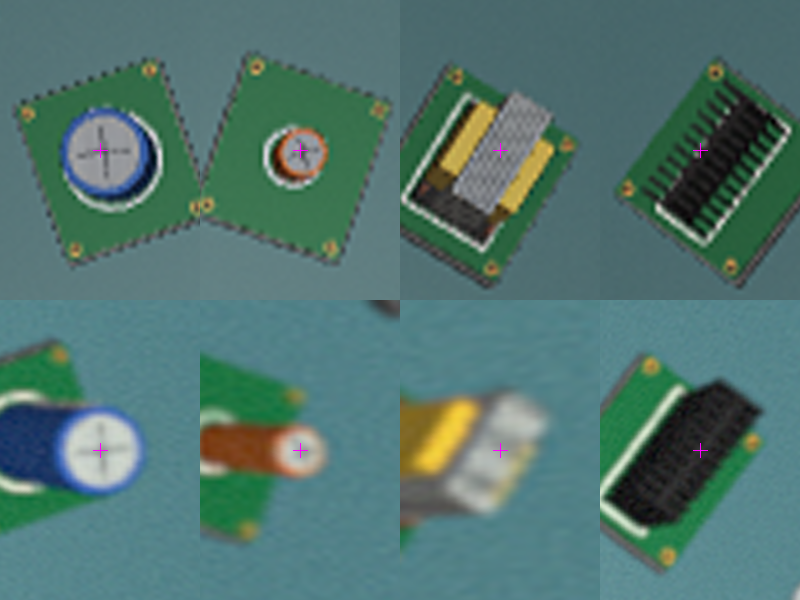

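Both capacitors and the transformer look centred. The heat sink may be a little toward its right line, so I'll enlarge that with the predicted sink outline overlaid.

```bash
cat > ov.py <<'E'
from h import *
import sys
# overlay: part box wireframe at board pose, views top|side
x,y,yaw,L,W,Hh=map(float,sys.argv[1:7]); s=4000; off={'top':(-.0003,-.001),'side':(.0003,.001)}
out=[]
for n in('top','side'):
    cx,cy=x+off[n][0],y+off[n][1]
    t=tile(env.snapshot(n)[:,:,::-1],n,(cx,cy),.012,400,600,s); K,R,c=cam(n); a=np.radians(yaw)
    for z,col in((.012,(255,0,255)),(.012+Hh,(0,255,255))):
        P=np.array([[cx+i*L/2*np.cos(a)-j*W/2*np.sin(a),cy+i*L/2*np.sin(a)+j*W/2*np.cos(a)] for i,j in((1,1),(1,-1),(-1,-1),(-1,1))])
        P=c[:2]+(P-c[:2])*(.012-c[2])/(z-c[2])
        q=np.c_[200-(P[:,1]-cy)*s,300-(P[:,0]-cx)*s].astype(np.int32)
        cv2.polylines(t,[q],True,col,1)
    out.append(t)
cv2.imwrite(sys.argv[7],np.hstack(out))
E
python3 ov.py .6058 .290 -37.5 .07 .028 .04 pics/ov1.png
```

```text
(no output)
```

View pics/ov1.png

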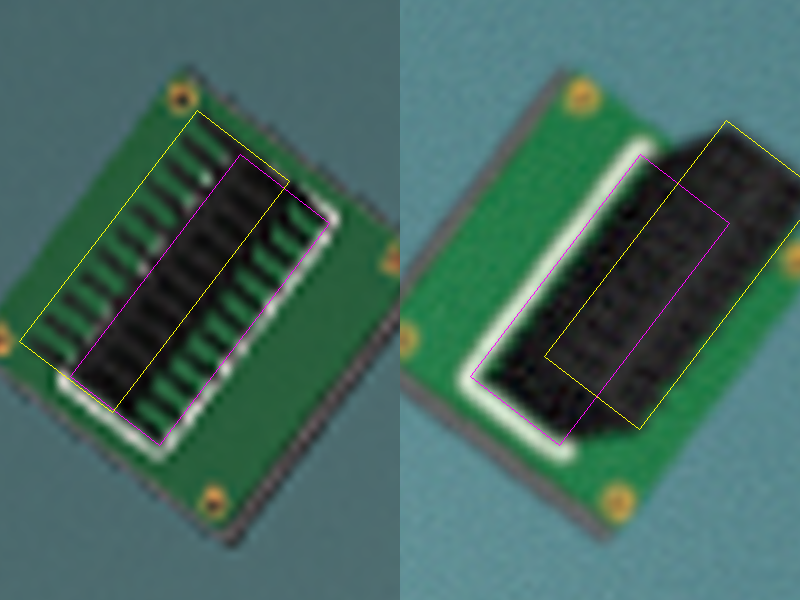

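The heat sink matches the predicted outlines in both views to about 1 mm. Same check for the transformer.

```bash
python3 ov.py .609 -.286 -30.7 .06 .024 .046 pics/ov2.png
```

```text
(no output)
```

View pics/ov2.png

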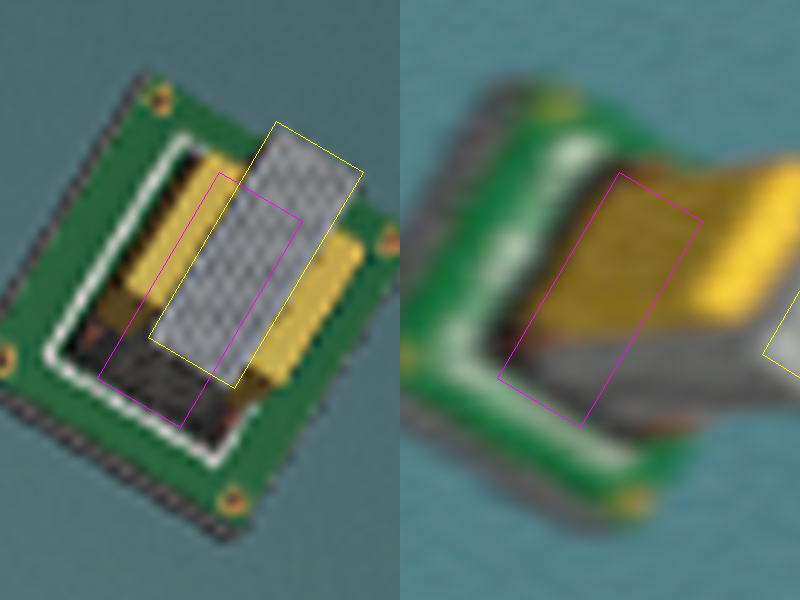

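The transformer's core matches the prediction and its foot has an even margin inside the lines. Handing in.

```bash
python3 -c "
from cell import env
print(env.job_done())"
```

```text
the job is handed in; nothing more can be done
None
```

I handed in the job: all four parts stand upright on their matching boards, centred to about 1 mm (small capacitor judged only by eye in the final pictures), with the arm clear, at about 34 s on the robot's clock.

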